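# Load a cell stick against the stop of the weld nest

### The arm

A 6-joint arm with a two-finger parallel gripper is mounted at the origin on the work surface. World frame = base frame: x ahead of the robot, y to its left, z up, the work surface at z = 0. Lengths are in m, angles in rad, forces in N, time in s.
With the tool pointing down it reaches from about 0.4 to 0.925 m from the base axis. Payload 12.5 kg.
Tool frame: the origin (TCP) lies midway between the tips of the shut fingers; the grasp point (between the pads) lies manip.pinch_z behind it (manip.pinch_z is the distance from the TCP to the grasp point, in m); z points along the fingers, y is the line along which they close (so a half turn about z gives the same grasp; the last joint's range is limited). The gripper opens to 95 mm and grips with 3 to 60 N. Pads are 20 mm wide; open, the fingers measure 119 mm over their backs; the gripper's body (75 mm by 180 mm) begins 59 mm behind the grasp point.
Start: joints at [1.126, 0.491, 1.559, -0, 1.092, -0.106], TCP at [0.208, 0.589, 0.215] pointing down, gripper open.
Joint ranges: [-3.1, 3.1], [-0.84, 2.19], [0.05, 2.79], [-1.13, 4.28], [0.06, 2.93], [-2.69, 2.69]. Speed limits (rad/s): [2.22, 2.22, 2.79, 3.14, 3.14, 3.14].

### API

Orientations are given as a 3x3 rotation matrix whose columns are the frame's x, y, z axes.
In Python, from rig import manip gives the robot as it stands.
- The arm moves only by the shell command python3 -m inch 'ROWS' [FORCE]. ROWS is JSON, a list of rows, each a list of 3 entries, a list of its own where there are three numbers: the turn, a rotation vector about the tool's x, y, z in rad, then the shift along the tool's x, y, z in cm, then the opening in per cent of the stroke, from 0 (shut) to 100 (fully open). In form: [[[ax, ay, az], [tx, ty, tz], claw], ...]. A call has 1 to 5 rows; each row shifts and turns the commanded pose from where the row before left it, along the tool's axes as they then stand; what a row does not reach is not made up. A row lasts 1/8 s, in which the tool goes at most 62.5 mm and 10.7 degrees, less where a joint would pass 70% of its speed; a pose out of reach is approached as far as the arm can. A call is refused whole if a number of a shift passes 6.25 or a number of a turn 0.188, either way. A call with a gripper value outside its range is refused whole. The fingers move at their own pace and stop on an object; FORCE is the grip in N (left out, the last holds). Time passes only in rows, so rows that do not move let the fingers close. It gives the time, the measured TCP pose, the force, the opening and the grip force at its end, in the units of the state.
- manip.read_state(): the state, without advancing time (a new reading comes with each control period).
- manip.read_camera(name): name is "side" or "top" or "wrist"; returns (picture, depth): 420x560x3 uint8, red, green, blue; 420x560 float32, m along the optical axis (not along the pixel's ray), 0 where there is no reading.
- manip.get_calibration(name): a dict with "intrinsics" (3x3 intrinsics, pixels), "origin" and "rotation" of the camera in the world. Camera axes: x right, y down, z forward; pixel columns grow to the right and rows downward; lengths in m; the calibration is good to about 2 mm. A picture is of the moment at which its call begins: read the wrist's pose just before it. get_calibration takes no time and is no camera call; for the wrist camera it gives the pose at the moment of the call.
- manip.close_job(): hands the job in; it is judged then, once.
Trained networks look in the newest picture that a camera, given by its name, has taken for a name from the list of things; names that differ only in an ending like _2 or _b are one class to them, and where a whole thing is asked for, a point or a joint stands for the part that bears it (a point fixed in the world has none). Each returns a list of dicts, best first, with "confidence" (0 to 1); they miss things now and then, are a little off and sometimes report something else, mostly with a low value. They report only what shows in the picture. A call takes as long as a camera call.
- manip.spot_in(camera, thing): "box" ([left, top, right, bottom] in pixels, round what is visible of it).
- manip.mark_of(camera, thing): "pixel" ([column, row] in pixels: a listed point, or the origin of a listed thing).
The state is a dict: "time": time; "joint_positions": joint angles; "joint_vel": joint speeds; "tau": joint torques, N m; "ee_pos": TCP position; "tool_rot": TCP orientation; "contact_force": force on the tool from outside, world axes, zero at the start; "ft_torque": the same for the moment, N m; "finger_gap": finger opening in m; "grip_force": force on a finger pad.
Only numpy, scipy, OpenCV 4.12 (cv2) and the standard library are available. Lean on these libraries where they do the work, as an engineer would, in place of code of your own. Each camera call takes 0.05 s, during which the arm holds its last target. There are 200 camera calls.

### The job

Take the two-cell stick from its cradle, lay it in the V-groove of the weld nest with its button end towards the stop, and slide it under the bridge, past the drag of the sprung ball, until the button touches the stop screw, whose setting you must find by feel. Press it home there with a gentle but definite push of about ten newtons (well under forty), then let go and leave it touching the screw. Leave the loose cells, tape, screwdriver, jar and bottle where they stand.

Things in the scene. Friction and masses are not known exactly. Their poses are not given: they have to be found in the camera images.
- stick_center (a point): Centre of the two-cell stick: two round cells sleeved end to end into one rigid orange rod, 14.5 mm diameter, 101 mm long over all, about 50 g. It starts lying level in its grey cradle. Its x axis runs along the rod towards the button end.
- stick_button (a point): End face of the stick's button: the small steel nub, 5.5 mm diameter and 2 mm long, that stands out of one end; 50.5 mm from the stick's centre along its x axis. The other end is flat, with a black band beside it.
- cradle: Grey plastic cradle, fixed: a flat base 100 x 50 mm, 4 mm thick, with two 8 mm thick V-notched ribs at 36 mm either side of its middle. The stick lies across both ribs, its axis 32 mm above the table, and about 28 mm is free beneath it between the ribs. Origin: centre of the underside, on the table; x along the stick, towards its button end.
- nest: Weld nest, fixed: dark base plate (x -100 to 115 mm, 64 mm wide, 10 mm thick) with an aluminium 90 degree V-groove, 36 mm wide over all, in two lengths: entry x = -90 to -60 mm, main x = -16 to 64 mm. A stick lying in it has its axis 38 mm above the table; wall tops are at 35 mm. Origin: underside of the plate (table height), on the groove's line; x along the groove to the stop, z up.
- nest_gap (a point): Middle of the gap between the two lengths of groove, on the axis of a stick lying there: 38 mm behind the nest's origin along x, 38 mm above the table. From x = -60 to -16 mm the groove is cut away down to the base plate (top at 10 mm), for the fingers; a stick laid centred here rests on both lengths.
- nest_bridge (a point): Steel bridge fixed across the main groove, x = 20 to 46 mm, 54 mm wide, underside 58 mm and top 66 mm above the table. This point: centre of its top. From it a sprung steel ball (20 mm diameter, at x = 33 mm) hangs 2 mm into the stick's way; the stick's leading edge pushes it up against some 2 to 6 N, then 1 to 4 N of drag stays. That is not the stop.
- stop: End stop, fixed: an upright dark steel block 36 mm wide, 12 mm thick, across the groove beyond the bridge, its front face 90 to 100 mm ahead of the nest's origin, its top 52 mm above the table. A plain steel stop screw, 10 mm diameter, stands out of it along the groove's axis towards the stick. Origin: foot of the front face, 10 mm above the table; x along the groove, away from the stick.
- stop_block (a point): Point on the front face of the stop's block, on the groove's axis, 38 mm above the table; axes as the stop's. The stop screw's flat tip stands 5 to 25 mm in front of this face: it is set differently for each job and its setting is not reported, so it has to be found by touch (or seen). The screw is locked and does not give. The stick is home when its button touches this tip.
- cell_a: Bystander, to be left alone: a single loose cell standing upright, 14.5 mm diameter, 50 mm tall; origin at the centre of its underside.
- cell_b: Bystander, to be left alone: a single loose cell standing upright, 14.5 mm diameter, 50 mm tall; origin at the centre of its underside.
- cell_c: Bystander, to be left alone: a single loose cell standing upright, 14.5 mm diameter, 50 mm tall; origin at the centre of its underside.
- tape: Bystander, to be left alone: roll of tape lying flat, 70 mm outside diameter, 19 mm high; origin at the centre of its underside.
- driver: Bystander, to be left alone: screwdriver lying on the table, 170 mm long, along its own x axis; origin midway along it, at table height.
- jar: Bystander, to be left alone: amber jar, 52 mm diameter, 60 mm tall; origin at the centre of its underside.
- flask: Bystander, to be left alone: white bottle, 56 mm diameter, 130 mm tall; origin at the centre of its underside.

How it is judged:
By the outcome, as a careful person would: the job done as asked, in the order asked, and still so for the second after the job is handed in, with the robot touching nothing.
It also fails if it takes over 61 s, if anything falls off the work surface, if the arm or the gripper's body presses on something with over 40 N, if the wrist force passes 120 N, or if a joint passes its speed limit or range.

## Working session

There is one attempt and no reset: what is moved stays moved. The work goes in short steps, Python scripts to look and compute and a shell command to move; the robot and the scene stay as the last step left them, time stands still between calls to the robot, and variables do not carry over. Pictures are saved under pics/ and viewed, at most 10 in all, crops included, and the job is handed in when it is done.

```bash
ls; mkdir -p pics; cat > h.py <<'E'
import numpy as np, cv2
from rig import manip
def ray(cal,px):
    d=np.linalg.inv(cal["intrinsics"])@np.array([px[0],px[1],1.]); return np.array(cal["rotation"])@d
def atz(cal,px,z):
    r=ray(cal,px); o=np.array(cal["origin"]); return o+r*(z-o[2])/r[2]
def dep(cal,px,D):
    u,v=int(round(px[0])),int(round(px[1])); p=D[max(0,v-1):v+2,max(0,u-1):u+2]; p=p[p>0]
    return np.array(cal["origin"])+ray(cal,px)*np.median(p) if p.size else None
E
python3 - <<'E'
from h import *
np.set_printoptions(precision=4,suppress=True)
s=manip.read_state(); print(s["time"],s["ee_pos"],s["tool_rot"],s["finger_gap"],manip.pinch_z)
Z=dict(stick_center=.032,stick_button=.032,cradle=0,nest=0,nest_gap=.038,nest_bridge=.066,stop=.01,stop_block=.038,cell_a=0,tape=0,driver=0,jar=0,flask=0)
for c in ("top","side"):
    im,D=manip.read_camera(c); cal=manip.get_calibration(c); np.save(f"{c}D.npy",D); cv2.imwrite(f"pics/{c}0.png",im[:,:,::-1]); print(c,cal["origin"])
    for n,z in Z.items():
        for m in manip.mark_of(c,n)[:3 if n=="cell_a" else 1]:
            print(n,round(m["confidence"],2),np.array(m["pixel"]),atz(cal,m["pixel"],z),dep(cal,m["pixel"],D))
print(manip.read_state()["time"])
E
```

```text
pics
0.0 [0.2076 0.5893 0.214 ] [[-0.9432  0.3323 -0.0005]
 [ 0.3323  0.9432 -0.001 ]
 [ 0.0001 -0.0011 -1.    ]] 0.09512598888400929 0.0188
top [ 0.321  -0.0061  1.4356]
stick_center 0.57 [224.4 196.9] [0.5464 0.1577 0.032 ] [0.5459 0.1573 0.0354]
cradle 0.64 [223.  202.3] [0.537  0.1649 0.    ] [0.5319 0.1609 0.0335]
nest_gap 0.74 [353.6 208.2] [ 0.5185 -0.1772  0.038 ] [ 0.5226 -0.1807  0.0092]
nest_bridge 0.96 [381.2 203.6] [ 0.5268 -0.2434  0.066 ] [ 0.5246 -0.2408  0.0811]
stop 0.67 [403.2 203.6] [ 0.5357 -0.3108  0.01  ] [ 0.5297 -0.3023  0.0497]
stop_block 0.7 [400.8 206.9] [ 0.5228 -0.2984  0.038 ] [ 0.5241 -0.3003  0.0292]
cell_a 0.53 [289.2 251.7] [ 0.4074 -0.0123  0.    ] [ 0.4047 -0.0121  0.045 ]
cell_a 0.5 [178.7 142.8] [0.6991 0.2892 0.    ] [0.691  0.2829 0.0307]
cell_a 0.44 [222.3 144.9] [0.6939 0.1707 0.    ] [0.6932 0.1703 0.0029]
tape 0.63 [277.7 146. ] [0.6918 0.0208 0.    ] [ 0.6924  0.0208 -0.0024]
driver 0.81 [350.7 136.8] [ 0.7184 -0.176   0.    ] [ 0.7156 -0.1748  0.0103]
jar 0.92 [130.1 266.9] [0.3637 0.4048 0.    ] [0.3619 0.3876 0.0601]
flask 0.78 [434.3 
[... 462 characters left out ...]
32  0.0116]
nest_bridge 0.87 [351.3 249.6] [ 0.5259 -0.2373  0.066 ] [ 0.521  -0.241   0.0709]
stop 0.77 [372.3 277.7] [ 0.5373 -0.2985  0.01  ] [ 0.5179 -0.3114  0.031 ]
stop_block 0.59 [374.4 269. ] [ 0.5386 -0.3003  0.038 ] [ 0.5256 -0.3088  0.0514]
cell_a 0.54 [253.8 251.8] [ 0.3964 -0.02    0.    ] [ 0.395  -0.0219  0.002 ]
cell_a 0.48 [264.9 176.2] [0.6752 0.2688 0.    ] [ 0.677   0.271  -0.0016]
cell_a 0.46 [284.9 184.2] [0.6892 0.1829 0.    ] [0.6876 0.1811 0.0014]
tape 0.76 [318.7 203.5] [0.6874 0.0261 0.    ] [0.667  0.0071 0.0182]
driver 0.85 [380.9 227.3] [ 0.7277 -0.1789  0.    ] [ 0.7081 -0.1917  0.0167]
jar 0.7 [158.6 197. ] [0.3443 0.3965 0.    ] [-0.0117 -0.4512  0.5464]
1.4
```

```bash
python3 - <<'E'
import cv2,numpy as np
a=cv2.imread("pics/top0.png")[110:290,130:450]
cv2.imwrite("pics/a.png",cv2.resize(a,None,fx=2.5,fy=2.5,interpolation=cv2.INTER_CUBIC))
a=cv2.imread("pics/side0.png")[150:310,200:420]
cv2.imwrite("pics/b.png",cv2.resize(a,None,fx=3.6,fy=3.6,interpolation=cv2.INTER_CUBIC))
E
```

```text
(no output)
```

View pics/a.png

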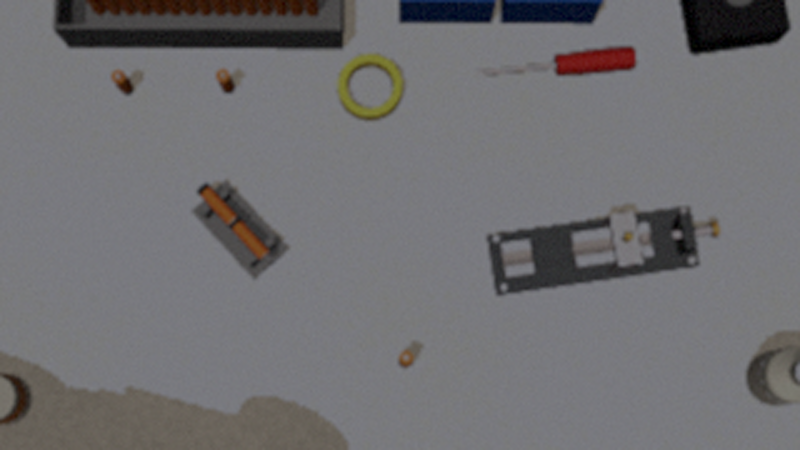

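View pics/b.png

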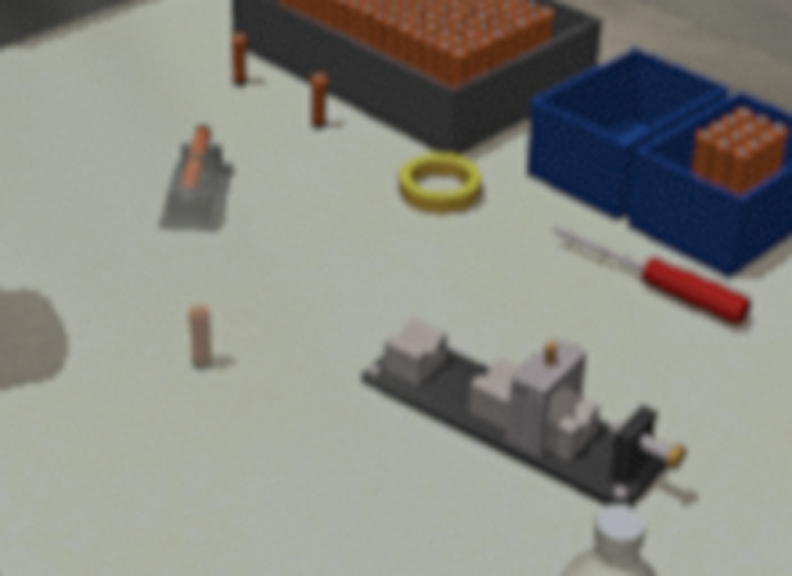

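The top view shows the stick with its black band at about px (211,185) and its button end at (236,212), so it heads about -137°. The nest lies at about px (330–407, 205–215), heading about -82°, with the stop at its right end. The side view agrees, and the flask stands beyond the stop. I'm moving above the stick.

```bash
python3 -m inch '[[[0,0,0],[-4.6,-2.9,0],100],[[0,0,0],[-4.6,-2.9,0],100],[[0,0,0],[-4.6,-2.9,0],100],[[0,0,0],[-4.6,-2.9,0],100],[[0,0,0],[-4.6,-2.9,0],100]]'
python3 -m inch '[[[0,0,0],[-4.6,-2.9,0],100],[[0,0,0],[-4.6,-2.9,0],100],[[0,0,0],[-4.6,-2.9,0],100],[[0,0,0],[-4.6,-2.9,0],100],[[0,0,0.18],[-4.6,-2.9,0],100]]'
python3 -m inch '[[[0,0,0.18],[0,0,0],100],[[0,0,0.18],[0,0,0],100],[[0,0,0.18],[0,0,0],100],[[0,0,0.18],[0,0,0],100],[[0,0,0.18],[0,0,0],100]]'
python3 -m inch '[[[0,0,0.18],[0,0,0],100],[[0,0,0.18],[0,0,0],100],[[0,0,0.18],[0,0,0],100],[[0,0,0.18],[0,0,0],100],[[0,0,0.18],[0,0,0],100]]'
python3 - <<'E'
from h import *
np.set_printoptions(precision=4,suppress=True)
s=manip.read_state(); print(s["time"],s["ee_pos"],s["tool_rot"],s["joint_positions"])
im,D=manip.read_camera("wrist"); cal=manip.get_calibration("wrist"); cv2.imwrite("pics/w1.png",im[:,:,::-1]); print(cal)
for n,z in dict(stick_center=.032,stick_button=.032,cradle=0).items():
    for m in manip.mark_of("wrist",n)[:2]: print(n,m,atz(cal,m["pixel"],z),dep(cal,m["pixel"],D))
E
```

```text
time: 2.02
ee_pos: [0.3774, 0.3749, 0.2148]
tool_rot: [[-0.943, 0.332, 0.0], [0.332, 0.943, 0.0], [-0.0, 0.0, -1.0]]
contact_force: [0.8, 0.6, 0.2]
finger_gap: 0.0953
grip_force: 0.0
time: 2.65
ee_pos: [0.5462, 0.1615, 0.2148]
tool_rot: [[-0.867, 0.499, 0.0], [0.499, 0.867, 0.0], [-0.0, 0.0, -1.0]]
contact_force: [-0.4, 0.6, -0.3]
finger_gap: 0.0946
grip_force: 0.0
time: 3.28
ee_pos: [0.5452, 0.1631, 0.2147]
tool_rot: [[-0.145, 0.989, 0.0], [0.989, 0.145, 0.0], [0.0, 0.0, -1.0]]
contact_force: [-0.4, -1.4, 0.4]
finger_gap: 0.0951
grip_force: 0.0
time: 3.9
ee_pos: [0.5452, 0.1631, 0.2147]
tool_rot: [[0.685, 0.729, 0.0], [0.729, -0.685, 0.0], [0.0, 0.0, -1.0]]
contact_force: [0.4, 0.3, -0.4]
finger_gap: 0.0946
grip_force: 0.0
3.9 [0.5452 0.1631 0.2147] [[ 0.6845  0.729   0.0001]
 [ 0.729  -0.6845  0.0001]
 [ 0.0002  0.     -1.    ]] [0.1746 0.4114 1.6986 0.0001 1.0315 0.9284]
{'intrinsics': array([[351.0307,   0.    , 277.1318],
       [  0.    , 351.0307, 209.2195],
       [  0.    ,   0.    ,   1.    ]]), 'origin': array([0.6021, 0.2213, 0.3856]), 'rotation': array([[ 0.7234, -0.66  , -0.2028],
       [-0.6904, -0.6917, -0.2119],
       [-0.0004,  0.2933, -0.956 ]])}
stick_center {'pixel': [278.2, 189.8], 'confidence': 0.65} [0.5424 0.1574 0.032 ] [0.5437 0.1588 0.0397]
stick_button {'pixel': [277.2, 237.9], 'confidence': 0.59} [0.5048 0.1195 0.032 ] [0.4962 0.1105 0.001 ]
cradle {'pixel': [278.3, 181.9], 'confidence': 0.59} [0.5434 0.1582 0.    ] [0.5495 0.1647 0.0401]
cradle {'pixel': [273.9, 236.6], 'confidence': 0.3} [0.4943 0.1141 0.    ] [0.4945 0.1144 0.0008]
```

View pics/w1.png

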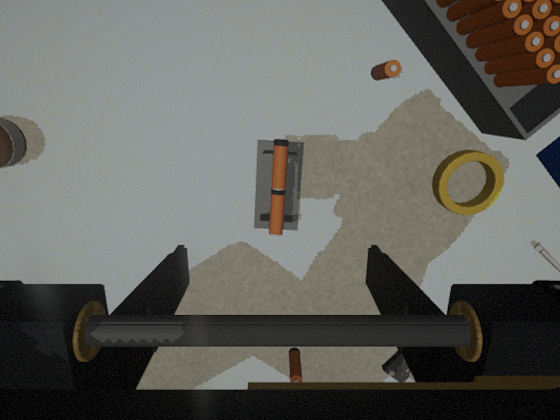

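The wrist view shows the stick in the cradle, with its black-banded flat end at (281,141) and its button end at (276,237). The centre seam is at (279,191). Next I fit its axis.

```bash
python3 - <<'E'
from h import *
np.set_printoptions(precision=4,suppress=True)
im=cv2.imread("pics/w1.png"); hsv=cv2.cvtColor(im,cv2.COLOR_BGR2HSV)
m=((hsv[:,:,0]<18)&(hsv[:,:,1]>130)&(hsv[:,:,2]>70)); k=np.zeros_like(m); k[130:245,260:300]=1; m&=k
v,u=np.nonzero(m); print(len(u),v.min(),v.max())
cal=manip.get_calibration("wrist")
P=np.array([atz(cal,p,.036)[:2] for p in zip(u,v)])
c=P.mean(0); w=np.linalg.svd(P-c,full_matrices=False)[2][0]; w*=-np.sign(w[0])
t=(P-c)@w; print("c",c,"dir",w,np.degrees(np.arctan2(w[1],w[0])),np.percentile(t,[.5,99.5]))
s=manip.read_state(); R=np.array(s["tool_rot"]); 
ct=c+w*(np.percentile(t,99.5)-.0485); print("ctr from button end",ct)
for p in (ct,atz(cal,(278.5,191),.038)[:2]): 
  d=R.T@np.r_[p-np.array(s["ee_pos"])[:2],0]; print("tool shift cm",p,d*100)
a=-w; print("turn z",np.arctan2(R[1,0],R[0,0])-np.arctan2(a[1],a[0]))
E
```

```text
1073 145 233
c [0.5433 0.1589] dir [-0.7174 -0.6966] -135.84182740133497 [-0.0441  0.0479]
ctr from button end [0.5437 0.1593]
tool shift cm [0.5437 0.1593] [-0.3833  0.1508 -0.    ]
tool shift cm [0.5428 0.1574] [-0.5821  0.2153 -0.0001]
turn z 0.05641127387363043
```

```bash
python3 -m inch '[[[0,0,0.05],[-0.45,0.17,0],60],[[0,0,0],[0,0,5],60],[[0,0,0],[0,0,5],60],[[0,0,0],[0,0,4],60],[[0,0,0],[0,0,0],60]]' 20
python3 - <<'E'
from h import *
np.set_printoptions(precision=4,suppress=True)
s=manip.read_state(); print(s["ee_pos"],s["tool_rot"])
im,D=manip.read_camera("wrist"); cv2.imwrite("pics/w2.png",im[:,:,::-1])
E
```

```text
time: 4.72
ee_pos: [0.5421, 0.1584, 0.0725]
tool_rot: [[0.714, 0.7, -0.005], [0.7, -0.714, -0.001], [-0.004, -0.003, -1.0]]
contact_force: [0.3, 0.1, -0.1]
finger_gap: 0.0578
grip_force: 0.0
[0.5421 0.1584 0.0725] [[ 0.714   0.7002 -0.0049]
 [ 0.7002 -0.714  -0.0008]
 [-0.004  -0.0029 -1.    ]]
```

View pics/w2.png

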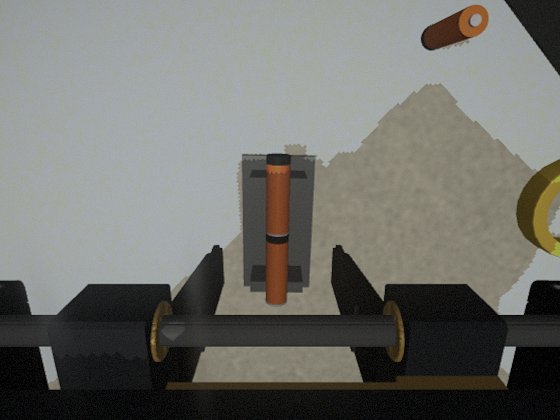

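The stick runs vertically from (278,158) to (277,304), centred between the fingertips at columns 220 and 337. I descend and grip.

```bash
python3 -m inch '[[[0,0,0],[0,0,3],60],[[0,0,0],[0,0,2.8],60],[[0,0,0],[0,0,0],60],[[0,0,0],[0,0,0],60]]' 20
python3 -m inch '[[[0,0,0],[0,0,0],5],[[0,0,0],[0,0,0],5],[[0,0,0],[0,0,0],5],[[0,0,0],[0,0,0],5],[[0,0,0],[0,0,0],5]]' 20
```

```text
time: 5.28
ee_pos: [0.5444, 0.1589, 0.0186]
tool_rot: [[0.715, 0.699, 0.003], [0.699, -0.715, 0.0], [0.002, 0.001, -1.0]]
contact_force: [0.1, 1.1, 1.7]
finger_gap: 0.0571
grip_force: 0.0
time: 5.9
ee_pos: [0.5427, 0.1591, 0.0166]
tool_rot: [[0.716, 0.698, -0.001], [0.698, -0.716, 0.001], [-0.001, -0.001, -1.0]]
contact_force: [-1.9, 5.1, 4.0]
finger_gap: 0.0141
grip_force: 20.0
```

```bash
python3 -m inch '[[[0,0,0],[0,0,-4],5],[[0,0,0],[0,0,-6],5],[[0,0,0],[0,0,-6],5],[[0,0,-0.18],[0,0,-2],5],[[0,0,-0.18],[0,0,0],5]]'
python3 -m inch '[[[0,0,-0.18],[0,0,0],5],[[0,0,-0.18],[0,0,0],5],[[0,0,-0.18],[0,0,0],5],[[0,0,-0.03],[-3.5,-0.65,0],5],[[0,0,0],[-5.2,-0.98,0],5]]'
python3 -m inch '[[[0,0,0],[-5.2,-0.98,0],5],[[0,0,0],[-5.2,-0.98,0],5],[[0,0,0],[-5.2,-0.98,0],5],[[0,0,0],[-5.2,-0.98,0],5],[[0,0,0],[-5.2,-0.98,0],5]]'
python3 -m inch '[[[0,0,0],[-1.8,-0.3,0],5],[[0,0,0],[0,0,0],5],[[0,0,0],[0,0,0],5]]'
python3 - <<'E'
from h import *
np.set_printoptions(precision=4,suppress=True)
s=manip.read_state(); print(s["ee_pos"],s["tool_rot"])
cal=manip.get_calibration("wrist"); print(cal["origin"])
im,D=manip.read_camera("wrist"); cv2.imwrite("pics/w3.png",im[:,:,::-1]); np.save("w3D.npy",D); np.save("w3c.npy",cal,allow_pickle=True)
for n,z in dict(nest_gap=.038,nest_bridge=.066,nest=0,stop_block=.038,stick_center=.19).items():
    for m in manip.mark_of("wrist",n)[:1]: print(n,m,atz(cal,m["pixel"],z),dep(cal,m["pixel"],D))
E
```

```text
time: 6.52
ee_pos: [0.5439, 0.1588, 0.1987]
tool_rot: [[0.419, 0.908, 0.003], [0.908, -0.419, 0.001], [0.002, 0.003, -1.0]]
contact_force: [-0.8, -1.0, -0.8]
finger_gap: 0.0139
grip_force: 20.0
time: 7.15
ee_pos: [0.5373, 0.0701, 0.1964]
tool_rot: [[-0.134, 0.991, -0.0], [0.991, 0.134, 0.0], [0.0, -0.0, -1.0]]
contact_force: [-0.5, -0.2, -1.4]
finger_gap: 0.0143
grip_force: 20.0
time: 7.78
ee_pos: [0.5229, -0.1956, 0.1966]
tool_rot: [[-0.132, 0.991, -0.0], [0.991, 0.132, 0.0], [0.0, -0.0, -1.0]]
contact_force: [0.4, 0.7, -1.0]
finger_gap: 0.014
grip_force: 20.0
time: 8.15
ee_pos: [0.5226, -0.2108, 0.1965]
tool_rot: [[-0.133, 0.991, -0.0], [0.991, 0.133, 0.001], [0.001, -0.0, -1.0]]
contact_force: [0.2, 0.7, 0.1]
finger_gap: 0.0135
grip_force: 20.0
[ 0.5226 -0.2108  0.1965] [[-0.1325  0.9912 -0.0003]
 [ 0.9912  0.1325  0.0005]
 [ 0.0005 -0.0002 -1.    ]]
[ 0.5109 -0.1302  0.3674]
nest_gap {'pixel': [274.6, 148.6], 'confidence': 0.79} [ 0.5141 -0.172   0.038 ] [ 0.5144 -0.1754  0.011 ]
nest {'pixel': [273.0, 179.2], 'confidence': 0.89} [ 0.517  -0.2091  0.    ] [ 0.5134 -0.162   0.2193]
stick_center {'pixel': [279.2, 279.2], 'confidence': 0.59} [ 0.5248 -0.2248  0.19  ] [ 0.5224 -0.2089  0.2198]
```

View pics/w3.png

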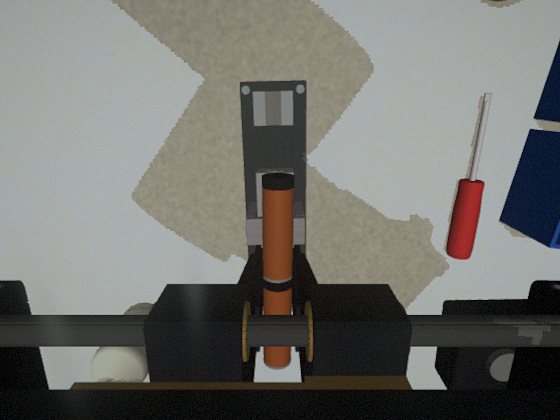

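The wrist view shows the held stick, banded end at (278,181) and button end at (277,365). Behind it are the nest plate (corners (241,82) and (306,81)), the entry block (253–293, rows 92–125), the main groove from row 168, and the bridge at rows 205–243. I now fit the nest line from these edges.

```bash
python3 - <<'E'
from h import *
np.set_printoptions(precision=4,suppress=True)
cal=np.load("w3c.npy",allow_pickle=True).item(); g=cv2.cvtColor(cv2.imread("pics/w3.png"),cv2.COLOR_BGR2GRAY).astype(float)
g=cv2.GaussianBlur(g,(3,3),0)
def edges(r,lo,hi):
    d=np.diff(g[r]); L=lo[0]+np.argmax(np.abs(d[lo[0]:lo[1]])); R=hi[0]+np.argmax(np.abs(d[hi[0]:hi[1]])); return L+.5,R+.5
C=[];
def use(rows,lo,hi,z,w):
    for r in rows:
        l,rr=edges(r,lo,hi); a,b=atz(cal,(l,r),z)[:2],atz(cal,(rr,r),z)[:2]
        C.append(np.r_[(a+b)/2,np.linalg.norm(a-b),z,r])
use(range(86,165,4),(235,250),(300,312),.010,.064)
use(range(96,122,4),(248,260),(286,298),.035,.036)
use(range(212,240,5),(242,253),(300,312),.066,.054)
C=np.array(C); print(C[::2])
# robust line
P=C[:,:2].copy(); 
for z,w in((.01,.064),(.035,.036),(.066,.054)):
    k=C[:,3]==z; ok=k&(abs(C[:,2]-w)<.004); print(z,ok.sum(),C[ok,:2].mean(0) if ok.any() else None)
ok=np.zeros(len(C),bool)
for z,w in((.01,.064),(.035,.036),(.066,.054)): ok|=(C[:,3]==z)&(abs(C[:,2]-w)<.004)
vx,vy,x0,y0=cv2.fitLine(C[ok,:2].astype(np.float32),cv2.DIST_HUBER,0,1e-5,1e-5).ravel()
w=np.array([vx,vy])*-np.sign(vy); n=np.array([-w[1],w[0]])
print("dir",w,np.degrees(np.arctan2(w[1],w[0])),"res mm",(C[ok,:2]-[x0,y0])@n*1000)
# along-axis features: plate back edge -100, entry -90..-60, main -16, bridge 20..46
col=g[:,262:288].mean(1); d=np.diff(col); print("col grads",[(r,round(d[r],1)) for r in range(70,250) if abs(d[r])>6])
b=g[:,249:254].mean(1); d=np.diff(b); print("bridge",[(r,round(d[r],1)) for r in range(195,250) if abs(d[r])>6])
for r,z,x in((82,.01,-.1),(91.5,.035,-.09),(125,.035,-.06),(168,.035,-.016)):
    p=atz(cal,(274,r),z)[:2]; s=(p-[x0,y0])@w; print(x,"origin est",np.array([x0,y0])+w*(s-x))
R=np.array(manip.read_state()["tool_rot"]);print("turn",np.arctan2(R[1,0],R[0,0])-np.arctan2(-w[1],-w[0]))
E
```

```text
[[  0.5045  -0.1165   0.0635   0.01    86.    ]
 [  0.5055  -0.1237   0.0639   0.01    94.    ]
 [  0.5069  -0.131    0.0633   0.01   102.    ]
 [  0.5079  -0.1385   0.0637   0.01   110.    ]
 [  0.5089  -0.146    0.0641   0.01   118.    ]
 [  0.5104  -0.1536   0.0635   0.01   126.    ]
 [  0.5114  -0.1613   0.064    0.01   134.    ]
 [  0.5129  -0.1691   0.0634   0.01   142.    ]
 [  0.514   -0.177    0.0638   0.01   150.    ]
 [  0.5155  -0.185    0.0652   0.01   158.    ]
 [  0.5061  -0.1259   0.0361   0.035   96.    ]
 [  0.507   -0.1328   0.0363   0.035  104.    ]
 [  0.5079  -0.1397   0.0365   0.035  112.    ]
 [  0.5092  -0.1467   0.0358   0.035  120.    ]
 [  0.5227  -0.2292   0.0543   0.066  217.    ]
 [  0.5244  -0.2387   0.0556   0.066  227.    ]
 [  0.5252  -0.2484   0.0552   0.066  237.    ]]
0.01 19 [ 0.5104 -0.1537]
0.035 7 [ 0.5076 -0.1362]
0.066 6 [ 0.5236 -0.2364]
dir [ 0.1599 -0.9871] -80.797035 res mm [ 0.1893 -0.0365 -0.1504  0.2216  0.1078 -0.0068 -0.1222 -0.2383  0.1395
  0.0236 -0.0932 -0.2107 -0.329   0.0547 -0.0634 -0.1824 -0.3022  0.0868
  0.4783  0.2125  0
[... 180 characters left out ...]
, (89, np.float64(11.3)), (90, np.float64(21.9)), (91, np.float64(17.1)), (123, np.float64(-7.4)), (124, np.float64(-21.4)), (125, np.float64(-22.6)), (126, np.float64(-7.1)), (169, np.float64(6.2)), (170, np.float64(6.6)), (172, np.float64(-20.1)), (173, np.float64(-18.5)), (174, np.float64(-7.7)), (188, np.float64(9.6)), (189, np.float64(17.9)), (190, np.float64(15.4))]
bridge [(217, np.float64(9.2)), (218, np.float64(23.0)), (219, np.float64(16.8)), (243, np.float64(-11.9)), (244, np.float64(-24.8)), (245, np.float64(-19.8))]
-0.1 origin est [ 0.5198 -0.2117]
-0.09 origin est [ 0.5197 -0.211 ]
-0.06 origin est [ 0.5195 -0.2103]
-0.016 origin est [ 0.5189 -0.2064]
turn -0.02766068661989607
```

```bash
python3 -m inch '[[[0,0,-0.028],[0,0,0],5],[[0,0,0],[3.8,-0.3,0],5],[[0,0,0],[0,0,5],5],[[0,0,0],[0,0,5],5],[[0,0,0],[0,0,4],5]]'
python3 -m inch '[[[0,0,0],[0,0,1],5],[[0,0,0],[0,0,0],5],[[0,0,0],[0,0,0],5]]'
```

```text
time: 9.07
ee_pos: [0.5134, -0.1748, 0.0551]
tool_rot: [[-0.161, 0.987, -0.0], [0.987, 0.161, 0.0], [0.0, -0.0, -1.0]]
contact_force: [-0.0, -0.8, -0.5]
finger_gap: 0.0137
grip_force: 20.0
time: 9.45
ee_pos: [0.5144, -0.1754, 0.0481]
tool_rot: [[-0.16, 0.987, 0.002], [0.987, 0.16, -0.001], [-0.001, 0.002, -1.0]]
contact_force: [-0.0, 0.1, 0.3]
finger_gap: 0.0139
grip_force: 20.0
```

```bash
python3 - <<'E'
from h import *
np.set_printoptions(precision=4,suppress=True)
o=np.array([.5196,-.211]);w=np.array([.160,-.987]);n=np.array([.987,.160])
s=manip.read_state(); p=np.array(s["ee_pos"])[:2]-o; R=np.array(s["tool_rot"]); print(s["ee_pos"],"nest x,lat mm",p@w*1000,p@n*1000,np.degrees(np.arctan2(R[1,0],R[0,0]))-99.2,s["contact_force"])
im,D=manip.read_camera("wrist"); cv2.imwrite("pics/w4.png",im[:,:,::-1])
E
```

```text
[ 0.5144 -0.1754  0.0481] nest x,lat mm -35.983262693306145 0.5266277171358614 -0.018047703441055774 [-0.0395  0.0861  0.2602]
```

View pics/w4.png

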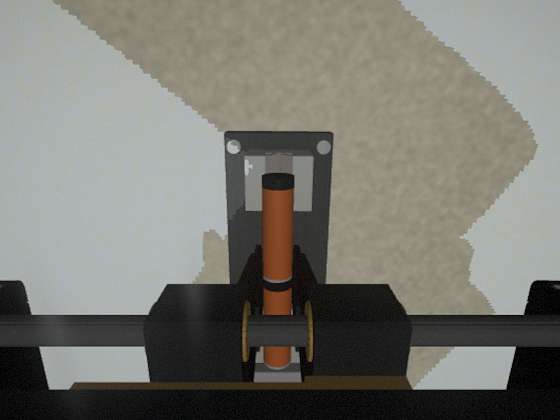

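The stick (column 278) is centred over the entry block (columns 245–312) and parallel to it. I lower it.

```bash
python3 -m inch '[[[0,0,0],[0.2,0,1],5],[[0,0,0],[0,0,0.8],5],[[0,0,0],[0,0,0.4],5],[[0,0,0],[0,0,0],5]]'
python3 -m inch '[[[0,0,0],[0,0,0.2],5],[[0,0,0],[0,0,0],5],[[0,0,0],[0,0,0],5]]'
```

```text
time: 10.0
ee_pos: [0.5132, -0.173, 0.0243]
tool_rot: [[-0.159, 0.987, -0.0], [0.987, 0.159, 0.0], [0.0, -0.0, -1.0]]
contact_force: [0.2, 0.2, -0.4]
finger_gap: 0.0142
grip_force: 20.0
time: 10.38
ee_pos: [0.514, -0.1732, 0.023]
tool_rot: [[-0.159, 0.987, 0.002], [0.987, 0.159, -0.0], [-0.001, 0.002, -1.0]]
contact_force: [4.1, 2.0, 3.5]
finger_gap: 0.0138
grip_force: 20.0
```

```bash
python3 -m inch '[[[0,0,0],[0,0,0],40],[[0,0,0],[0,0,0],40],[[0,0,0],[0,0,0],40],[[0,0,0],[0,0,-3],40],[[0,0,0],[0,0,-4],40]]'
python3 -m inch '[[[0,0,0],[4,0,0],0],[[0,0,0],[3.2,0,0],0],[[0,0,0],[0,0,0],0],[[0,0,0],[0,0,0],0],[[0,0,0],[0,0,0],0]]'
python3 - <<'E'
from h import *
o=np.array([.5196,-.211]);w=np.array([.160,-.987]);n=np.array([.987,.160])
s=manip.read_state(); p=np.array(s["ee_pos"])[:2]-o; print(s["ee_pos"],"nest x,lat mm",p@w*1000,p@n*1000,s["contact_force"])
im,D=manip.read_camera("wrist"); cal=manip.get_calibration("wrist"); cv2.imwrite("pics/w5.png",im[:,:,::-1])
im,D=manip.read_camera("side"); cv2.imwrite("pics/s5.png",cv2.resize(im[200:300,280:420,::-1],None,fx=4,fy=4,interpolation=cv2.INTER_CUBIC))
a=cv2.imread("pics/w5.png"); cv2.imwrite("pics/w5s.png",np.hstack([cv2.resize(a,(400,300)),cv2.resize(cv2.imread("pics/s5.png"),(400,300))]))
E
```

```text
time: 11.0
ee_pos: [0.5126, -0.1729, 0.0926]
tool_rot: [[-0.159, 0.987, -0.002], [0.987, 0.159, 0.001], [0.002, -0.002, -1.0]]
contact_force: [1.0, -0.8, -0.2]
finger_gap: 0.0378
grip_force: 0.0
time: 11.62
ee_pos: [0.502, -0.1028, 0.0925]
tool_rot: [[-0.158, 0.987, 0.0], [0.987, 0.158, 0.0], [-0.0, 0.0, -1.0]]
contact_force: [0.4, -0.3, 0.2]
finger_gap: 0.0006
grip_force: 0.0
[ 0.50199363 -0.10280914  0.09248399] nest x,lat mm -109.60140097387362 -0.06694806916022095 [ 0.42027799 -0.25681912  0.16200978]
```

View pics/w5s.png

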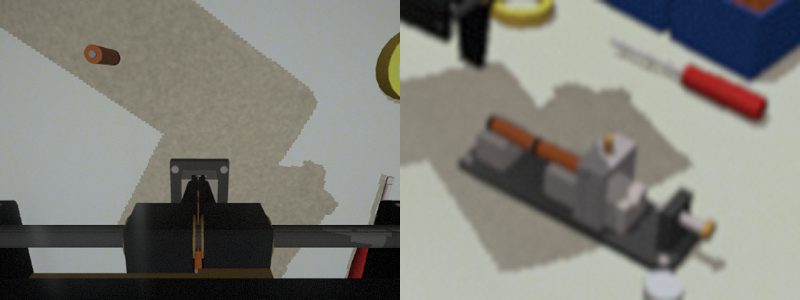

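The stick lies straight in both groove lengths, with its button end just short of the bridge and its banded tail over the entry block. The closed fingers are behind the tail, so I lower them and start pushing.

```bash
python3 -m inch '[[[0,0,0],[0,0,3],0],[[0,0,0],[0,0,2.4],0],[[0,0,0],[0,0,0],0],[[0,0,0],[0,0,0],0]]'
python3 -m inch '[[[0,0,0],[-0.5,0,0],0],[[0,0,0],[-0.5,0,0],0],[[0,0,0],[-0.5,0,0],0],[[0,0,0],[0,0,0],0]]'
```

```text
time: 12.22
ee_pos: [0.5021, -0.1023, 0.0392]
tool_rot: [[-0.159, 0.987, 0.0], [0.987, 0.159, -0.0], [-0.0, 0.0, -1.0]]
contact_force: [-0.3, -0.8, 1.1]
finger_gap: 0.0003
grip_force: 0.0
time: 12.72
ee_pos: [0.5043, -0.1173, 0.0387]
tool_rot: [[-0.159, 0.987, 0.0], [0.987, 0.159, -0.0], [-0.0, 0.0, -1.0]]
contact_force: [-0.3, -0.2, 0.1]
finger_gap: 0.0005
grip_force: 0.0
```

```bash
python3 -m inch '[[[0,0,0],[-0.4,0,0],0],[[0,0,0],[-0.4,0,0],0],[[0,0,0],[-0.4,0,0],0]]'
python3 -m inch '[[[0,0,0],[-0.4,0,0],0],[[0,0,0],[-0.4,0,0],0],[[0,0,0],[-0.4,0,0],0]]'
python3 -m inch '[[[0,0,0],[-0.4,0,0],0],[[0,0,0],[-0.4,0,0],0],[[0,0,0],[-0.4,0,0],0]]'
python3 -m inch '[[[0,0,0],[-0.4,0,0],0],[[0,0,0],[-0.2,0,0],0]]'
```

```text
time: 13.1
ee_pos: [0.5059, -0.1285, 0.0385]
tool_rot: [[-0.159, 0.987, -0.001], [0.987, 0.159, 0.001], [0.001, -0.001, -1.0]]
contact_force: [-0.3, 7.4, 2.0]
finger_gap: 0.0007
grip_force: 3.7
time: 13.48
ee_pos: [0.5078, -0.1404, 0.0385]
tool_rot: [[-0.159, 0.987, -0.001], [0.987, 0.159, 0.001], [0.001, -0.001, -1.0]]
contact_force: [-0.5, 4.8, 1.0]
finger_gap: 0.0005
grip_force: 2.4
time: 13.85
ee_pos: [0.5098, -0.1525, 0.0385]
tool_rot: [[-0.159, 0.987, -0.0], [0.987, 0.159, 0.0], [0.0, -0.0, -1.0]]
contact_force: [-1.9, 4.9, 1.6]
finger_gap: 0.0001
grip_force: 2.4
time: 14.1
ee_pos: [0.5108, -0.1585, 0.0386]
tool_rot: [[-0.159, 0.987, -0.0], [0.987, 0.159, 0.0], [0.0, -0.0, -1.0]]
contact_force: [-2.3, 4.5, 1.5]
finger_gap: 0.0005
grip_force: 2.4
```

```bash
for i in 1; do python3 -m inch '[[[0,0,0],[-0.2,0,0],0],[[0,0,0],[-0.2,0,0],0]]'; done | grep -E "ee_pos|contact"
python3 -m inch '[[[0,0,0],[-0.2,0,0],0],[[0,0,0],[-0.2,0,0],0]]' | grep -E "ee_pos|contact"
python3 -m inch '[[[0,0,0],[-0.2,0,0],0],[[0,0,0],[-0.2,0,0],0]]' | grep -E "ee_pos|contact"
```

```text
ee_pos: [0.5114, -0.1623, 0.0386]
contact_force: [-2.1, 5.1, 2.1]
ee_pos: [0.512, -0.1662, 0.0386]
contact_force: [-2.7, 4.8, 1.4]
ee_pos: [0.5126, -0.1701, 0.0386]
contact_force: [-3.1, 5.5, 2.0]
```

```bash
python3 -m inch '[[[0,0,0],[-0.2,0,0],0],[[0,0,0],[-0.1,0,0],0]]' | grep -E "ee_pos|contact"
python3 -m inch '[[[0,0,0],[-0.2,0,0],0],[[0,0,0],[-0.1,0,0],0]]' | grep -E "ee_pos|contact"
python3 -m inch '[[[0,0,0],[-0.2,0,0],0],[[0,0,0],[-0.1,0,0],0]]' | grep -E "ee_pos|contact"
```

```text
ee_pos: [0.513, -0.1731, 0.0385]
contact_force: [-2.9, 5.3, 1.2]
ee_pos: [0.5134, -0.176, 0.0386]
contact_force: [-2.2, 6.3, 2.0]
ee_pos: [0.5139, -0.1789, 0.0385]
contact_force: [-3.4, 5.3, 2.2]
```

```bash
python3 -m inch '[[[0,0,0],[-0.2,0,0],0],[[0,0,0],[-0.1,0,0],0]]' | grep -E "ee_pos|contact"
python3 -m inch '[[[0,0,0],[-0.2,0,0],0],[[0,0,0],[-0.1,0,0],0]]' | grep -E "ee_pos|contact"
python3 -m inch '[[[0,0,0],[-0.1,0,0],0],[[0,0,0],[-0.1,0,0],0]]' | grep -E "ee_pos|contact"
```

```text
ee_pos: [0.5143, -0.1817, 0.0385]
contact_force: [-3.1, 9.3, 2.9]
ee_pos: [0.5141, -0.1825, 0.0384]
contact_force: [-0.6, 26.8, 6.7]
ee_pos: [0.514, -0.1829, 0.0383]
contact_force: [-0.2, 36.7, 10.3]
```

Contact with the screw came at TCP y ≈ -0.182. Batching three pushes in one go overshot the target, to 37 N at the wrist. I ease back to about 10 N.

```bash
python3 -m inch '[[[0,0,0],[0.2,0,0],0],[[0,0,0],[0,0,0],0],[[0,0,0],[0,0,0],0]]' | grep -E "time|ee_pos|contact"
```

```text
time: 16.73
ee_pos: [0.5142, -0.1825, 0.0384]
contact_force: [-1.5, 21.3, 6.1]
```

```bash
python3 -m inch '[[[0,0,0],[0.08,0,0],0],[[0,0,0],[0,0,0],0],[[0,0,0],[0,0,0],0]]' | grep -E "time|ee_pos|contact"
```

```text
time: 17.1
ee_pos: [0.5142, -0.1824, 0.0384]
contact_force: [-2.6, 15.6, 5.5]
```

```bash
python3 -m inch '[[[0,0,0],[0,0,0],0],[[0,0,0],[0.15,0,0],0],[[0,0,0],[0.2,0,0],0],[[0,0,0],[0.8,0,0],0],[[0,0,0],[1.5,0,0],0]]' | grep -E "time|ee_pos|contact"
python3 -m inch '[[[0,0,0],[0,0,-4],0],[[0,0,0],[3,0,-5],0],[[0,0,0],[5,0,-5],0],[[0,0,0],[5,0,0],0],[[0,0,0],[0,0,0],0]]' | grep -E "time|ee_pos|contact"
python3 - <<'E'
from h import *
ims=[]
for c,(r0,r1,c0,c1) in dict(side=(210,290,300,400),top=(180,240,320,420)).items():
    im,D=manip.read_camera(c); ims.append(cv2.resize(im[r0:r1,c0:c1,::-1],(400,320 if c=="side" else 240),interpolation=cv2.INTER_CUBIC))
ims[1]=cv2.copyMakeBorder(ims[1],0,80,0,0,cv2.BORDER_CONSTANT)
cv2.imwrite("pics/f.png",np.hstack(ims))
E
```

```text
time: 17.73
ee_pos: [0.511, -0.1578, 0.0386]
contact_force: [0.9, 0.3, -1.1]
time: 18.35
ee_pos: [0.4903, -0.0324, 0.1735]
contact_force: [0.2, -0.8, -0.7]
```

View pics/f.png

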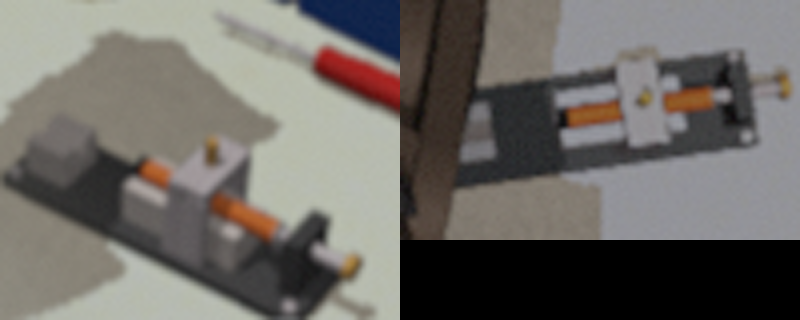

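Both views show the stick under the bridge with its button against the screw tip, at about (285,235) in the left half and (715,97) in the right. The arm is well clear, so I hand in the job.

```bash
python3 -c "
from rig import manip
print(manip.close_job())"
```

```text
the job is handed in; nothing more can be done
None
```

The stick is in the nest, under the bridge with its button against the stop screw, and the job is handed in at about 18.5 s; the push overshot to a 37 N wrist reading (about 32 N on the screw) before I eased it to about 10 N and let go.

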